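# Open the star caddy at the pottery table

### The job

Open the tool caddy with the yellow star on its lid: press the front edge of the lid down until the touch latch clicks, then catch the lid on the gripper as it springs up and ease it open so that it does not fly up. Leave it standing wide open, with the blue disc and red bar caddies still shut.

Things in the scene. Friction and masses are not known exactly. Their poses are not given: they have to be found in the camera images.
- star_press (a point): Brass mark on the lid with the yellow star, on its top face mid-width, 22 mm in from the front edge, 90 mm above the table when shut; moves with the lid. Axes, lid shut: x level to the hinge, y along it, z up. Hinge line: level, 98 mm along x and 10 mm below the mark. Lid 120 deep x 100 wide x 10 mm. Pressed down 5 mm here (3 N) the latch clicks; solid stop at 7 mm. Then it pushes up with 2 N.
- star_lid (a joint): Angle of the star lid, rad: 0 shut and latched, negative when pressed (click about -0.05, stop -0.072), growing as it swings up and away from the robot. Unlatched, its spring lifts it to rest at about 1.2 (70 degrees); end stop 1.35. Let go at rest beyond 0.8 it finishes gently; let go much earlier it flies up. The box is fixed to the table, turned up to 20 degrees.
- disc_lid (a joint): Angle of the lid with the round blue disc, rad: 0 shut. A caddy of the same make and size, anywhere beside the star caddy, at least 25 mm clear of it. It must stay shut.
- bar_lid (a joint): Angle of the lid with the red bar, rad: 0 shut. The third caddy of the same make and size, also at least 25 mm clear of the star caddy. It must stay shut.

How it is judged:
On the way, in this order (a step that is already met when the one before it is completed fails the run):
1. the star lid is pressed down until its latch clicks (value of joint star_lid below -0.05 rad), for 0.02 s.
2. the unlatched star lid is caught on the gripper: the fingers bear on it while it is 6 to 60 degrees open and moving slower than 2 rad/s (value of joint star_lid between 0.1 and 1.05 rad and velocity of joint star_lid below 2 rad/s and contact force between the fingers and star_lid above 0.1 N), for 0.1 s.
At the end, for the whole second after the job is handed in: The star lid stands open by itself at more than 1.0 rad (57 degrees; it rests at about 70) and is at rest (under 0.1 rad/s), the gripper is clear of it, and the disc and bar lids are shut (within 0.05 rad) (value of joint star_lid above 1 rad and velocity of joint star_lid between -0.1 and 0.1 rad/s and value of joint each of disc_lid, bar_lid below 0.05 rad); the robot touches nothing.
It fails at once if the star lid flies up: it moves faster than 3 rad/s beyond 0.5 rad (value of joint star_lid above 0.5 rad and velocity of joint star_lid above 3 rad/s).
It fails at once if the disc lid is opened (value of joint disc_lid above 0.1 rad).
It fails at once if the bar lid is opened (value of joint bar_lid above 0.1 rad).
It also fails if it takes over 35 s, if anything falls off the work surface, if the arm or the gripper's body presses on something with over 40 N, if the wrist force passes 120 N, or if a joint passes its speed limit or range.

### The arm

A 6-joint arm with a two-finger parallel gripper is mounted at the origin on the work surface. World frame = base frame: x ahead of the robot, y to its left, z up, the work surface at z = 0. Lengths are in m, angles in rad, forces in N, time in s.
With the tool pointing down it reaches from about 0.4 to 0.825 m from the base axis. Payload 7 kg.
Tool frame: the origin (TCP) lies between the finger pads; the fingertips stand 11 mm ahead of it and the grasp point (between the pads) lies 8 mm behind it (arm.tips_ahead is the distance from the TCP to the fingertips, in m); z points along the fingers, x is the direction in which the jaws open and shut, and the axes are right-handed (so a half turn about z gives the same grasp; the last joint's range is limited). The gripper opens to 88 mm and grips with 3 to 60 N. Pads are 19 mm wide; open, the fingers measure 130 mm over their backs; the gripper's body (78 mm by 193 mm) begins 47 mm behind the grasp point.
Start: joints at [1.633, 0.359, 0.012, 0, -1.224, -0.288], TCP at [0.151, 0.658, 0.238] pointing down, gripper open.
Joint ranges: [-3.07, 3.07], [-1.43, 2.12], [-1.02, 1.25], [-3.03, 1.67], [-3.05, -0], [-3.03, 3.03]. Speed limits (rad/s): [2.39, 2.39, 3.01, 3.14, 3.14, 3.14].

### API

Orientations are given as [roll, pitch, yaw] about the fixed x, y, z axes, in that order (R = Rz(yaw) Ry(pitch) Rx(roll)).
In Python, from station import arm, optics, finder gives the robot as it stands. The module is installed in compiled form; this text tells all that it offers.
- The arm moves only by the tool apply_moves, never from a script. Its argument "increments" is one flat list of numbers, 6 for each row, row after row: the shift along the world's x, y, z in m, then the turn, a rotation vector about the world's x, y, z in rad. In form: [tx, ty, tz, rx, ry, rz, tx, ty, tz, rx, ry, rz, ...]. A call has 1 to 20 rows; each row shifts and turns the pose as measured when the row begins; what a row does not reach is not made up. A row lasts 1/12 s, in which the tool goes at most 41.7 mm and 7.16 degrees, less where a joint would pass 70% of its speed; a pose out of reach is approached as far as the arm can. A call with a gripper value outside its range is refused whole. "hand" is the closure, from 0 (fully open) to 1 (shut), set as the call begins (left out, the last holds). The fingers move at their own pace and stop on an object; "force" is the grip in N (left out, the last holds). Time passes only in rows, so rows that do not move let the fingers close. It gives the time, the measured TCP pose, the force and the opening at its end, in the units of the state.
- arm.get_state(): the state, without advancing time (a new reading comes with each control period).
- optics.grab_frame(name): name is "scene" or "top" or "wrist"; returns the picture (400x640x3 uint8, red, green, blue); there is no depth.
- optics.camera_model(name): a dict with "fx", "fy", "cx", "cy" (pixels), "world_to_cam" (4x4, takes a point from world to camera coordinates); the wrist camera has in their place "T_tool_cam" (4x4, takes a point from camera to tool coordinates, whose origin is the TCP and whose axes are the tool frame's). Camera axes: x right, y up, looking along -z (the intrinsics and any distortion apply to the point x, -y, -z); pixel columns grow to the right and rows downward; lengths in m; the calibration is good to about 2 mm. A picture is of the moment at which its call begins: read the wrist's pose just before it. camera_model takes no time and is no camera call.
- arm.job_done(): hands the job in, once; it reports no verdict.
Trained networks look in the newest picture that a camera, given by its name, has taken for a name from the list of things; names that differ only in an ending like _2 or _b are one class to them, and where a whole thing is asked for, a point or a joint stands for the part that bears it (a point fixed in the world has none). Each returns a list of dicts, best first, with "conf" (0 to 1); they miss things now and then, are a little off and sometimes report something else, mostly with a low value. They report only what shows in the picture. A call takes as long as a camera call.
- finder.find_in(camera, name): "box" ([left, top, right, bottom] in pixels, round what is visible of it).
- finder.landmark_of(camera, name): "point" ([column, row] in pixels: a listed point, or the origin of a listed thing).
The state is a dict: "t": time; "q": joint angles; "qd": joint speeds; "joint_efforts": joint torques, N m; "eef_pos": TCP position; "ee_rot": TCP orientation; "force": force on the tool from outside, world axes, zero at the start; "moment": the same for the moment, N m; "width": finger opening in m.
Only numpy, scipy, OpenCV 4.12 (cv2) and the standard library are available. Lean on these libraries where they do the work, as an engineer would, in place of code of your own. Each camera call takes 0.05 s, during which the arm holds its last target. There are 200 camera calls.

## Working session

There is one attempt and no reset: what is moved stays moved. The work goes in short steps, Python scripts to look and compute and a tool call to move; the robot and the scene stay as the last step left them, time stands still between calls to the robot, and variables do not carry over. Pictures are saved under pics/ and viewed, about 8 in all and at most 12, crops included, and the job is handed in when it is done.

Besides the shell and the picture viewer there is one more tool, called after "Emit:" in YAML: its name, and indented under it one key for each argument. apply_moves: Moves the arm, as the interface text tells. Its arguments: {"type":"object","properties":{"increments":{"type":"array"},"hand":{"type":"number"},"force":{"type":"number"}},"required":["increments"]}

```bash
mkdir -p pics
cat > h.py <<'E'
import numpy as np, cv2
from station import arm, optics, finder
def ray(cam,px,pose=None):
    m=optics.camera_model(cam)
    d=np.array([(px[0]-m['cx'])/m['fx'],-(px[1]-m['cy'])/m['fy'],-1.])
    if 'world_to_cam' in m: T=np.linalg.inv(np.array(m['world_to_cam']))
    else: T=pose@np.array(m['T_tool_cam'])
    return T[:3,3],T[:3,:3]@d
def onz(cam,px,z,pose=None):
    o,d=ray(cam,px,pose); return o+d*(z-o[2])/d[2]
def proj(cam,P):
    m=optics.camera_model(cam);T=np.array(m['world_to_cam'])
    c=T[:3,:3]@P+T[:3,3]; return np.array([m['cx']+m['fx']*c[0]/-c[2],m['cy']-m['fy']*c[1]/-c[2]])
E
python3 - <<'E'
from h import *
for c in ('top','scene'):
    im=optics.grab_frame(c); cv2.imwrite(f'pics/{c}0.png',im[...,::-1])
    m=optics.camera_model(c); print({k:v for k,v in m.items() if k!='world_to_cam'})
    for n in ('star_press','star_lid','disc_lid','bar_lid'):
        print(c,n,[(np.round(b['box']),b['conf']) for b in finder.find_in(c,n)[:3]])
    for l in finder.landmark_of(c,'star_press')[:3]: print(l, onz(c,l['point'],.09))
print(arm.get_state())
E
```

```text
{'fx': 403.19424068833706, 'fy': 403.19424068833706, 'cx': 316.80535649628564, 'cy': 200.81661778437126}
top star_press [(array([386., 199., 430., 250.]), 0.91)]
top star_lid [(array([381., 198., 425., 252.]), 0.92), (array([186., 192., 230., 240.]), 0.67)]
top disc_lid [(array([185., 189., 229., 240.]), 0.89)]
top bar_lid [(array([286., 154., 337., 208.]), 0.81)]
{'point': [405.8, 241.9], 'conf': 0.89} [ 0.46624373 -0.23507925  0.09      ]
{'fx': 459.337421157946, 'fy': 459.337421157946, 'cx': 312.8395265545584, 'cy': 198.71976020927437}
scene star_press [(array([244., 129., 302., 167.]), 0.71)]
scene star_lid [(array([243., 131., 300., 168.]), 0.76)]
scene disc_lid []
scene bar_lid [(array([267., 192., 331., 247.]), 0.59)]
{'point': [284.3, 139.7], 'conf': 0.83} [ 0.46338653 -0.23481194  0.09      ]
{'t': 0.6, 'q': array([ 1.63311352e+00,  3.58554750e-01,  1.19031895e-02, -4.12421558e-05,
       -1.22410309e+00, -2.88081569e-01]), 'qd': array([-7.39319158e-04, -8.44706839e-04,  1.75603901e-03,  6.06232309e-04,
        3.56858271e-05, -2.68613671e-04]), 'joint_efforts': array([ 8.22882321e-04, -5.81990504e+01,  2.93182433e+01,  7.00012565e+00,
        1.22959734e-02, -1.73077041e-05]), 'eef_pos': array([0.15111103, 0.65783752, 0.23758448]), 'ee_rot': array([ 3.14154362e+00,  2.89363917e-05, -1.79657472e+00]), 'force': array([-1.44550586,  0.1176004 ,  0.43721272]), 'moment': array([0.0305252 , 0.0137199 , 0.01288204]), 'width': 0.08764612957188787}
```

Run:
```python
import cv2
a=cv2.imread('pics/top0.png')[130:290,160:460]
cv2.imwrite('pics/a.png',cv2.resize(a,None,fx=2.6,fy=2.6,interpolation=cv2.INTER_CUBIC))
```

```text
(no output)
```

View pics/a.png

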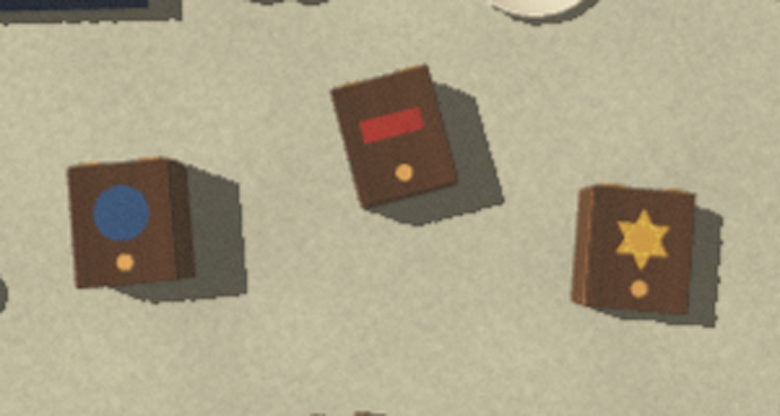

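View pics/scene0.png

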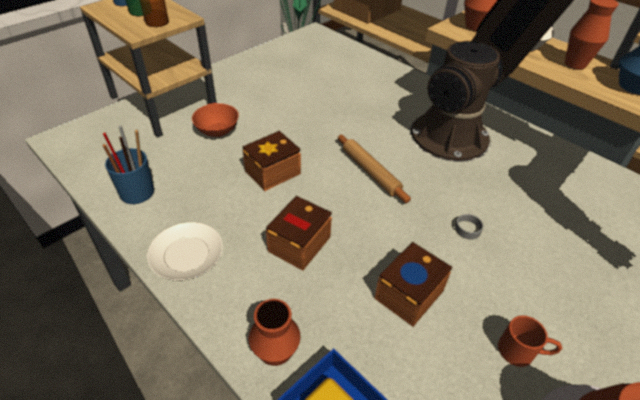

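The top view shows the star caddy on the right, its mark at about (405.8, 241.5). The disc caddy is at (207, 215) and the bar caddy at (313, 185), both well clear to the left. The scene view agrees. Next I get the star caddy's yaw from the lid outline.

Run:
```python
from h import *
c=lambda u,v: onz('top',(160+u/2.6,130+v/2.6),.09)[:2]
FL,FR,BR,BL=map(c,[(593,186),(695,194),(687,315),(585,305)]) 
names=dict(zip(['farL','farR','nearR','nearL'],[FL,FR,BR,BL]))
for k,v in names.items(): print(k,v)
for a,b in (('nearL','farL'),('nearR','farR')):
    d=names[b]-names[a]; print(np.linalg.norm(d),np.degrees(np.arctan2(d[1],d[0])))
for a,b in (('farR','farL'),('nearR','nearL')):
    d=names[b]-names[a]; print(np.linalg.norm(d),np.degrees(np.arctan2(-d[0],d[1])))
im=cv2.imread('pics/top0.png')
# brass & star centroid
hsv=cv2.cvtColor(im,cv2.COLOR_BGR2HSV); 
m=cv2.inRange(hsv,(10,90,150),(35,255,255)); m[:, :380]=0; m[:,430:]=0; m[:195]=0; m[255:]=0
n,l,s,ce=cv2.connectedComponentsWithStats(m)
for i in range(1,n):
  if s[i,4]>5: print(s[i],ce[i],onz('top',ce[i],.09))
# 4-corner of top face by dark brown
```

```text
Traceback (most recent call last):
TypeError: <lambda>() missing 1 required positional argument: 'v'
```

Run:
```python
from h import *
c=lambda p: onz('top',(160+p[0]/2.6,130+p[1]/2.6),.09)[:2]
fl,fr,nr,nl=map(c,[(593,186),(695,194),(687,315),(585,305)]) 
print(fl,fr,nr,nl)
for d in (fl-nl,fr-nr): print(np.linalg.norm(d),np.degrees(np.arctan2(d[1],d[0])))
for d in (fl-fr,nl-nr): print(np.linalg.norm(d),np.degrees(np.arctan2(-d[0],d[1])))
im=cv2.imread('pics/top0.png')
hsv=cv2.cvtColor(im,cv2.COLOR_BGR2HSV); 
m=cv2.inRange(hsv,(10,90,150),(35,255,255)); m[:, :380]=0; m[:,430:]=0; m[:195]=0; m[255:]=0
n,l,s,ce=cv2.connectedComponentsWithStats(m)
for i in range(1,n):
  if s[i,4]>5: print(s[i],ce[i],onz('top',ce[i],.09))
```

```text
[ 0.57019494 -0.19399827] [ 0.55944809 -0.29425546] [ 0.44144365 -0.28104916] [ 0.45418538 -0.18156023]
0.11667443235380213 -6.119628256936375
0.11874111894712065 -6.385606672914788
0.10083153582807163 -6.1183371835582525
0.10030153876106475 -7.29824695995512
[397 211  20  22 244] [406.52459016 221.57786885] [ 0.51772752 -0.23910832  0.09      ]
[403 238   6   6  32] [405.5 240.5] [ 0.4698076  -0.23446383  0.09      ]
```

Emit:
apply_moves:
  increments: [0.021, -0.0305, 0, 0, 0, 0, 0.021, -0.0305, 0, 0, 0, 0, 0.021, -0.0305, 0, 0, 0, 0, 0.021, -0.0305, 0, 0, 0, 0, 0.021, -0.0305, 0, 0, 0, 0, 0.021, -0.0305, 0, 0, 0, 0, 0.021, -0.0305, 0, 0, 0, 0, 0.021, -0.0305, 0, 0, 0, 0, 0.021, -0.0305, 0, 0, 0, 0, 0.021, -0.0305, 0, 0, 0, 0, 0.021, -0.0305, 0, 0, 0, 0, 0.021, -0.0305, 0, 0, 0, 0, 0.021, -0.0305, 0, 0, 0, 0, 0.021, -0.0305, 0, 0, 0, 0, 0.021, -0.0305, 0, 0, 0, 0]
  hand: 1
  force: 20

```text
t: 1.85
eef_pos: [0.4716, 0.1834, 0.2387]
ee_rot: [-3.138, 0.007, -1.785]
force: [1.4, 0.8, 0.2]
width: 0.0008
```

Emit:
apply_moves:
  increments: [0, -0.038, 0, 0, 0, 0.01, 0, -0.038, 0, 0, 0, 0.01, 0, -0.038, 0, 0, 0, 0.01, 0, -0.038, 0, 0, 0, 0.01, 0, -0.038, 0, 0, 0, 0.01, 0, -0.038, 0, 0, 0, 0.01, 0, -0.038, 0, 0, 0, 0.01, 0, -0.038, 0, 0, 0, 0.01, 0, -0.038, 0, 0, 0, 0.01, 0, -0.038, 0, 0, 0, 0.01, 0, -0.036, 0, 0, 0, 0.004, 0, 0, 0, 0, 0, 0, 0, 0, 0, 0, 0, 0]

```text
t: 2.93
eef_pos: [0.4709, -0.2593, 0.2422]
ee_rot: [-3.128, 0.008, -1.681]
force: [-0.4, 0.4, 0.7]
width: 0.0006
```

```bash
cat >> h.py <<'E'
from scipy.spatial.transform import Rotation as Ro
def pose():
    s=arm.get_state(); T=np.eye(4); T[:3,:3]=Ro.from_euler('xyz',s['ee_rot']).as_matrix(); T[:3,3]=s['eef_pos']; return T,s
E
python3 - <<'E'
from h import *
T,s=pose(); im=optics.grab_frame('wrist'); cv2.imwrite('pics/w1.png',im[...,::-1])
for l in finder.landmark_of('wrist','star_press')[:2]: print(l,onz('wrist',l['point'],.09,T))
print(np.round(s['eef_pos'],4),np.round(s['ee_rot'],3),s['force'],s['q'][5])
m=optics.camera_model('wrist'); print(m['fx'],np.round(m['T_tool_cam'],3))
E
```

```text
{'point': [298.8, 199.1], 'conf': 0.92} [ 0.46995611 -0.23047418  0.09      ]
[ 0.4709 -0.2593  0.2422] [-3.128  0.008 -1.681] [-0.37464486  0.3504157   0.68189007] 1.6091261951198335
278.3804249832085 [[ 1.    -0.    -0.    -0.   ]
 [-0.    -0.966 -0.259 -0.07 ]
 [-0.     0.259 -0.966 -0.147]
 [ 0.     0.     0.     1.   ]]
```

View pics/w1.png

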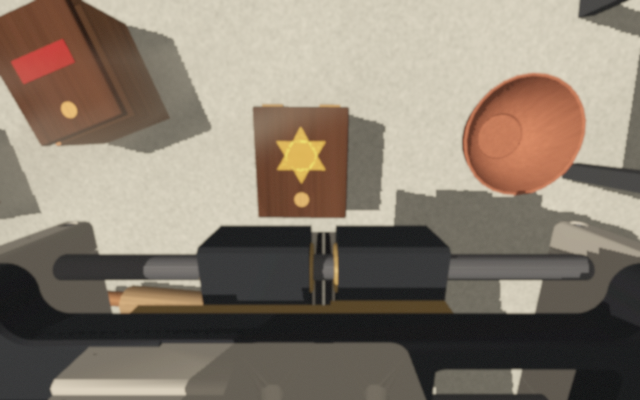

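Emit:
apply_moves:
  increments: [-0.002, 0.013, -0.03, -0.003, 0.007, 0, 0, 0.013, -0.03, -0.003, 0.007, 0, 0, 0, -0.03, 0, 0, 0, 0, 0, -0.025, 0, 0, 0, 0, 0, 0, 0, 0, 0, 0, 0, 0, 0, 0, 0]

```text
t: 3.53
eef_pos: [0.4715, -0.2248, 0.1277]
ee_rot: [-3.133, -0.0, -1.67]
force: [1.0, -0.2, 1.4]
width: 0.0003
```

Run:
```python
from h import *
T,s=pose(); print(np.round(s['eef_pos'],4),np.round(s['ee_rot'],3),s['force'])
for c in ('wrist','top','scene'):
    im=optics.grab_frame(c); cv2.imwrite(f'pics/{c}2.png',im[...,::-1])
a=cv2.imread('pics/scene2.png')[90:200,200:350]; b=cv2.imread('pics/wrist2.png')
a=cv2.resize(a,None,fx=4,fy=4,interpolation=cv2.INTER_CUBIC); cv2.imwrite('pics/s2.png',a)
for l in finder.landmark_of('wrist','star_press')[:2]: print(l,onz('wrist',l['point'],.09,T))
```

```text
[ 0.4715 -0.2248  0.1277] [-3.133 -0.    -1.67 ] [ 0.95516534 -0.17253246  1.43966778]
{'point': [335.1, 234.3], 'conf': 0.77} [ 0.46809309 -0.23268649  0.09      ]
```

View pics/wrist2.png

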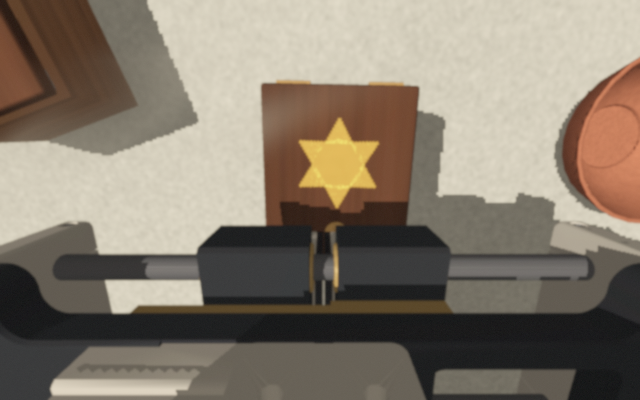

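View pics/s2.png

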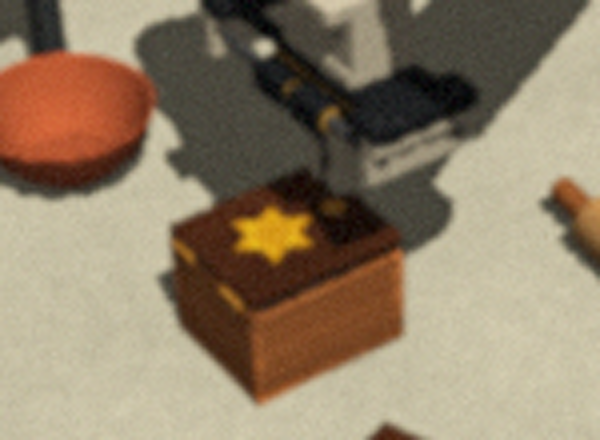

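Emit:
apply_moves:
  increments: [-0.003, -0.008, 0, 0, 0, -0.011, 0, 0, 0, 0, 0, 0, 0, 0, -0.01, 0, 0, 0, 0, 0, -0.007, 0, 0, 0, 0, 0, 0, 0, 0, 0, 0, 0, 0, 0, 0, 0]

```text
t: 4.23
eef_pos: [0.4716, -0.2357, 0.115]
ee_rot: [-3.121, -0.001, -1.685]
force: [0.4, -0.7, -0.6]
width: 0.001
```

Emit:
apply_moves:
  increments: [-0.003, 0.003, -0.003, 0.001, 0.02, 0.004, 0, 0, 0, 0, 0, 0, 0, 0, -0.004, 0, 0, 0, 0, 0, 0, 0, 0, 0]

```text
t: 4.57
eef_pos: [0.4681, -0.2323, 0.1068]
ee_rot: [3.138, -0.002, -1.68]
force: [-0.3, -0.2, -0.0]
width: 0.0006
```

Emit:
apply_moves:
  increments: [0, 0, -0.003, 0, 0, 0, 0, 0, -0.002, 0, 0, 0, 0, 0, -0.001, 0, 0, 0, 0, 0, 0, 0, 0, 0]

```text
t: 4.9
eef_pos: [0.4683, -0.2323, 0.1003]
ee_rot: [3.138, -0.002, -1.68]
force: [-0.9, 0.3, 1.8]
width: 0.0001
```

Emit:
apply_moves:
  increments: [0, 0, -0.002, 0, 0, 0, 0, 0, -0.002, 0, 0, 0, 0, 0, -0.001, 0, 0, 0, 0, 0, 0, 0, 0, 0]

```text
t: 5.23
eef_pos: [0.468, -0.2323, 0.0955]
ee_rot: [3.139, -0.002, -1.68]
force: [-0.7, 0.7, 2.4]
width: 0.0005
```

Emit:
apply_moves:
  increments: [0, 0, -0.001, 0, 0, 0, 0, 0, -0.0005, 0, 0, 0, 0, 0, 0, 0, 0, 0]

```text
t: 5.48
eef_pos: [0.468, -0.2323, 0.0946]
ee_rot: [3.139, -0.003, -1.68]
force: [-1.6, 1.5, 3.4]
width: 0.0007
```

Emit:
apply_moves:
  increments: [0, 0, -0.0015, 0, 0, 0, 0, 0, 0, 0, 0, 0]

```text
t: 5.65
eef_pos: [0.468, -0.2324, 0.0946]
ee_rot: [3.139, -0.003, -1.679]
force: [-3.3, 1.7, 3.8]
width: 0.0006
```

Run:
```python
import numpy as np
M=np.array([.4685,-.2327]);a=np.radians(-6.3);u=np.array([np.cos(a),np.sin(a)]);H=M+.098*u
for th in np.arange(0,1.21,.1):
    r=.107-.009*min(th/.8,1)
    px=-r*np.cos(th)+.01*np.sin(th); pz=r*np.sin(th)+.01*np.cos(th)
    p=H+(px+.0095)*u
    print(round(th,2),np.round([*p,.08+pz+.011],4))
```

```text
0.0 [ 0.469  -0.2328  0.101 ]
0.1 [ 0.4716 -0.233   0.1115]
0.2 [ 0.4753 -0.2334  0.1216]
0.3 [ 0.4799 -0.234   0.1312]
0.4 [ 0.4854 -0.2346  0.1401]
0.5 [ 0.4917 -0.2353  0.1484]
0.6 [ 0.4987 -0.236   0.1559]
0.7 [ 0.5064 -0.2369  0.1625]
0.8 [ 0.5146 -0.2378  0.1683]
0.9 [ 0.5226 -0.2387  0.174 ]
1.0 [ 0.5311 -0.2396  0.1789]
1.1 [ 0.54   -0.2406  0.1829]
1.2 [ 0.5493 -0.2416  0.186 ]
```

Stop reached (z holds at 0.0946 as force rises), so the latch should be clicked. Easing up.

Emit:
apply_moves:
  increments: [0, 0, 0.002, 0, 0, 0, 0, 0, 0.003, 0, 0, 0, 0.001, 0, 0.003, 0, 0, 0, 0.001, 0, 0.003, 0, 0, 0, 0.001, 0, 0.003, 0, 0, 0, 0.001, 0, 0.003, 0, 0, 0, 0, 0, 0, 0, 0, 0]

```text
t: 6.23
eef_pos: [0.4722, -0.2326, 0.1132]
ee_rot: [3.139, -0.003, -1.679]
force: [-1.0, 0.5, 2.2]
width: 0.0005
```

Run:
```python
from h import *
print(np.mean([arm.get_state()['force']],axis=0))
for c in ('wrist','scene'):
    im=optics.grab_frame(c); cv2.imwrite(f'pics/{c}3.png',im[...,::-1])
a=cv2.imread('pics/scene3.png')[90:200,220:330]; b=cv2.imread('pics/wrist3.png')[50:270,210:430]
cv2.imwrite('pics/s3.png',np.hstack([cv2.resize(a,(400,400),interpolation=cv2.INTER_CUBIC),cv2.resize(b,(400,400))]))
```

```text
[-0.98163269  0.51610645  2.22453475]
```

View pics/s3.png

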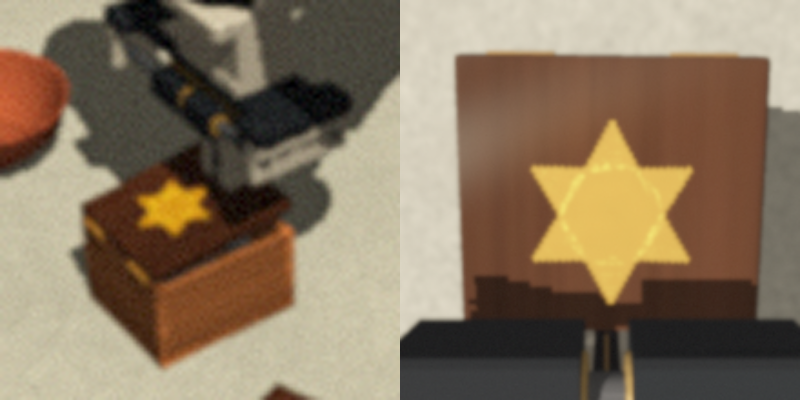

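The lid has lifted and rests on the fingers: a gap shows at its front and the force is 2.2 N. Continuing along the arc.

Emit:
apply_moves:
  increments: [0.0012, -0.0002, 0.003, 0, 0, 0, 0.0012, -0.0002, 0.003, 0, 0, 0, 0.0014, -0.0002, 0.003, 0, 0, 0, 0.0014, -0.0002, 0.003, 0, 0, 0, 0.0016, -0.0002, 0.003, 0, 0, 0, 0.0016, -0.0002, 0.003, 0, 0, 0, 0.0018, -0.0002, 0.003, 0, 0, 0, 0.0018, -0.0002, 0.0025, 0, 0, 0, 0, 0, 0, 0, 0, 0]

```text
t: 7.08
eef_pos: [0.4858, -0.2343, 0.1388]
ee_rot: [3.139, -0.003, -1.679]
force: [0.2, -0.1, 1.6]
width: 0.0007
```

Emit:
apply_moves:
  increments: [0.002, -0.0003, 0.0028, 0, 0, 0, 0.002, -0.0003, 0.0028, 0, 0, 0, 0.0022, -0.0003, 0.0027, 0, 0, 0, 0.0022, -0.0003, 0.0026, 0, 0, 0, 0.0022, -0.0003, 0.0026, 0, 0, 0, 0.0023, -0.0003, 0.0025, 0, 0, 0, 0, 0, 0, 0, 0, 0]

```text
t: 7.67
eef_pos: [0.5007, -0.2363, 0.1565]
ee_rot: [3.14, -0.003, -1.679]
force: [-0.1, 0.4, 1.9]
width: 0.0003
```

Emit:
apply_moves:
  increments: [0.0022, -0.0003, 0.002, 0, 0, 0, 0.0023, -0.0003, 0.002, 0, 0, 0, 0.0023, -0.0003, 0.002, 0, 0, 0, 0.0023, -0.0003, 0.002, 0, 0, 0, 0.0024, -0.0003, 0.0019, 0, 0, 0, 0.0024, -0.0003, 0.0018, 0, 0, 0, 0.0024, -0.0002, 0.0017, 0, 0, 0, 0.0024, -0.0002, 0.0016, 0, 0, 0, 0.0024, -0.0002, 0.0015, 0, 0, 0, 0, 0, 0, 0, 0, 0]

```text
t: 8.5
eef_pos: [0.5242, -0.2389, 0.1744]
ee_rot: [3.14, -0.003, -1.679]
force: [-0.2, -1.2, 1.7]
width: 0.0003
```

Run:
```python
from h import *
for c in ('wrist','scene'):
    im=optics.grab_frame(c); cv2.imwrite(f'pics/{c}4.png',im[...,::-1])
a=cv2.imread('pics/scene4.png')[80:190,220:330]; b=cv2.imread('pics/wrist4.png')[50:270,210:430]
cv2.imwrite('pics/s4.png',np.hstack([cv2.resize(a,(400,400),interpolation=cv2.INTER_CUBIC),cv2.resize(b,(400,400))]))
```

```text
(no output)
```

View pics/s4.png

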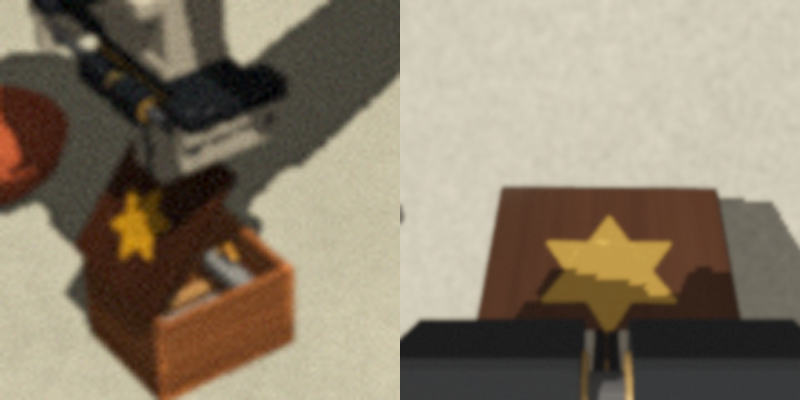

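The lid is about 0.92 rad open and still resting on the fingertips. Continuing to the rest angle, then backing away.

Emit:
apply_moves:
  increments: [0.0022, -0.0002, 0.0014, 0, 0, 0, 0.0022, -0.0002, 0.0014, 0, 0, 0, 0.0022, -0.0002, 0.0013, 0, 0, 0, 0.0023, -0.0002, 0.0012, 0, 0, 0, 0.0023, -0.0003, 0.0011, 0, 0, 0, 0.0023, -0.0003, 0.001, 0, 0, 0, 0.0023, -0.0003, 0.0009, 0, 0, 0, 0.0023, -0.0003, 0.0008, 0, 0, 0, 0.0023, -0.0003, 0.0008, 0, 0, 0, 0.0023, -0.0003, 0.0008, 0, 0, 0, 0.003, -0.0003, 0.001, 0, 0, 0, 0.004, -0.0004, 0.001, 0, 0, 0, 0.005, -0.0005, 0.001, 0, 0, 0, 0.006, -0.0006, 0.002, 0, 0, 0, 0.008, -0.0009, 0.003, 0, 0, 0, 0, 0, 0, 0, 0, 0]

```text
t: 9.93
eef_pos: [0.5767, -0.2444, 0.1939]
ee_rot: [3.138, -0.003, -1.679]
force: [-0.3, -0.1, -0.8]
width: 0.0003
```

Emit:
apply_moves:
  increments: [0.01, -0.001, 0.01, 0, 0, 0, 0.01, -0.001, 0.01, 0, 0, 0, 0, 0, 0.02, 0, 0, 0, 0, 0, 0.02, 0, 0, 0, 0, 0, 0.02, 0, 0, 0, 0, 0, 0.02, 0, 0, 0, 0, 0, 0.02, 0, 0, 0, 0, 0, 0, 0, 0, 0, 0, 0, 0, 0, 0, 0, 0, 0, 0, 0, 0, 0, 0, 0, 0, 0, 0, 0]

```text
t: 10.85
eef_pos: [0.5978, -0.2461, 0.3168]
ee_rot: [3.132, -0.002, -1.68]
force: [0.4, -0.3, -0.2]
width: 0.0005
```

Run:
```python
from h import *
s=arm.get_state(); print(s['t'],s['eef_pos'],s['force'],np.abs(s['qd']).max())
ims=[optics.grab_frame('scene') for _ in range(2)]
t=optics.grab_frame('top')
print(np.abs(ims[0].astype(int)-ims[1])[80:190,220:330].mean())
a=cv2.resize(ims[1][40:260,200:460,::-1],(480,406),interpolation=cv2.INTER_CUBIC); b=cv2.resize(t[130:290,160:460,::-1],(761,406))[:,:]
b=cv2.resize(b,(480,256)); b=cv2.copyMakeBorder(b,0,150,0,0,cv2.BORDER_CONSTANT)
cv2.imwrite('pics/s5.png',cv2.resize(np.hstack([a,b]),(800,338)))
```

```text
10.85 [ 0.59781286 -0.24613652  0.31680901] [ 0.35661692 -0.3196599  -0.1560545 ] 0.005470394431967392
3.212754820936639
```

View pics/s5.png

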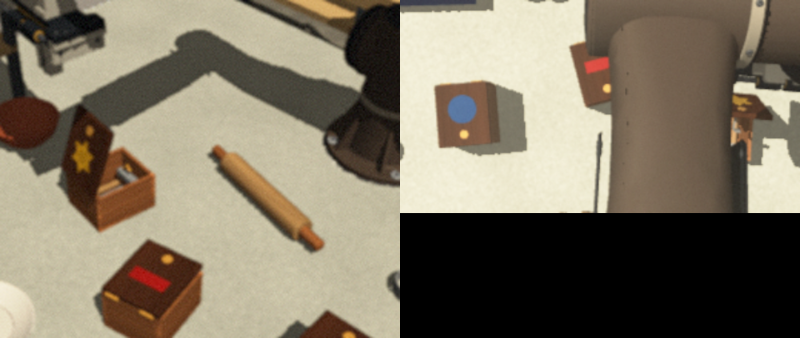

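The star lid stands wide open with the gripper clear above it, and the disc and bar lids are shut. I give it a second to settle, then hand in.

Emit:
apply_moves:
  increments: [0, 0, 0, 0, 0, 0, 0, 0, 0, 0, 0, 0, 0, 0, 0, 0, 0, 0, 0, 0, 0, 0, 0, 0, 0, 0, 0, 0, 0, 0, 0, 0, 0, 0, 0, 0, 0, 0, 0, 0, 0, 0, 0, 0, 0, 0, 0, 0, 0, 0, 0, 0, 0, 0, 0, 0, 0, 0, 0, 0, 0, 0, 0, 0, 0, 0, 0, 0, 0, 0, 0, 0]

```text
t: 12.0
eef_pos: [0.5972, -0.246, 0.3146]
ee_rot: [3.128, -0.001, -1.68]
force: [-0.8, -0.0, -0.5]
width: 0.0003
```

Run:
```python
from h import *
s=arm.get_state(); print(s['t'],s['force'],np.abs(s['qd']).max()); print(arm.job_done())
```

```text
12.0 [-0.81501846 -0.01860479 -0.46093581] 0.00092175947263608
the job is handed in; nothing more can be done
None
```

The star caddy is open and the job was handed in at t = 12 s; the hand-in gave no verdict.

- **Press:** I pressed the brass mark with the closed fingertips down to the solid stop. The TCP held at z = 0.0946 m while the force rose to 3.8 N. The click itself could not be read directly; I took it from reaching the stop and from the lid rising afterwards.
- **Catch and easing:** The lid rose on the fingertips at about 0.4 rad/s, bearing with roughly 2 N, up to its rest angle. I then backed the gripper off and up.
- **Last checks:** The final pictures show the star lid standing at about 70° (judged by eye) and the disc and bar lids shut. In the last top view the arm hid part of the bar lid, but the scene view shows it shut. The gripper is about 0.1 m above the lid, and the measured force is at noise level (under 1 N). I did not measure the lid's own speed. I gave it about 1.7 s to settle before handing in.

No check failed or disagreed. The top, scene and wrist cameras placed the mark within about 5 mm of each other.

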